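Isolate the studio kiln and try it dead

TASK

Isolate the kiln: swing the isolator's red handle round to off so that the padlock hole in its dark steel tab lines up over the hole in the yellow lug, well enough for the padlock's shackle to go through both. Only then try the blue test slide: push it all the way to its end and let go there, so that it snaps back by itself. Leave the handle lined up, and don't push about or knock over the beaker, mug, glaze jar, padlock or green cutter that stand around.

Things in the scene. Friction and masses are not known exactly. Their poses are not given: they have to be found in the camera images.
- isolator: Grey isolator box with a white lid, fixed to the bench, 200 (x) by 220 (y) by 70 mm high; origin at the centre of its underside. The red handle turns on its lid about a vertical pivot 50 mm to the box's +x from its centre. It may be either left or right of the robot, turned up to 0.3 rad.
- handle_pivot (a point): Top of the handle's hub, on the vertical pivot, 92 mm above the bench. The hub is 54 mm across; this is the centre of the swing.
- handle_grip (a point): Middle of the handle's upright round red grip, 22 mm diameter and 48 mm tall (from 90 to 138 mm above the bench), 85 mm from the pivot; this point is 116 mm above the bench. It is fixed to the flat red arm (22 mm wide, its top 90 mm above the bench).
- tab_hole (a point): Centre of the 14 mm padlock hole in the 34 mm square dark steel tab at the end of the handle's arm, 125 mm from the pivot in line with the grip, on the tab's upper face, 88 mm above the bench. It swings with the handle.
- lug_hole (a point): Centre of the 14 mm padlock hole in the fixed yellow lug (44 mm square) on the box's lid, 125 mm from the pivot; on the lug's upper face, 76 mm above the bench. At off the tab lies just over it (6 mm gap) with the two holes in line; a 9 mm shackle passes when they are within 5 mm.
- isolator_handle (a joint): Handle angle in rad: grows as the handle turns clockwise seen from above. 0 is the on stop; off, with the holes in line, is 1.45; it runs on past off to a stop at 1.8. It starts somewhere in 0 to 0.5. There is no click at off: even friction (about 0.3 Nm, some 4 N at the grip) keeps the handle wherever it is left.
- slide_box: Grey box with an aluminium top fixed to the bench on the other side from the isolator, 100 (x) by 170 (y) by 50 mm high, with an amber lamp; origin at the centre of its underside. Its slide runs along the box's own +y axis, as the blue arrow on its top shows. Turned up to 0.5 rad.
- slide_knob (a point): Middle of the upright blue block of the test slide: 14 mm along the slide's travel, 24 mm across it, standing from 56 to 92 mm above the bench; this point is 76 mm above the bench. Below it a 30 by 24 mm black foot.
- test_slide (a joint): Travel of the test slide in m, along the slide box's +y: 0 at rest, 0.040 at its end stop; it counts as at its end from 0.036. A spring drives it back: 2 N at rest, 8 N at the end; let go at the end it is home in about 0.25 s (0.1 to 0.3 m/s). A finger left behind it holds it back, so pinch it across its travel and open, or push it and lift off.
- beaker: Grey clay beaker, 62 mm across, 75 mm tall, between the two boxes; origin under its centre. Leave it.
- mug: Blue mug, 74 mm across, 82 mm tall, beyond the beaker; origin under its centre. Leave it.
- glaze_jar: Small blue glaze jar with a white lid, 34 mm across, 45 mm tall, standing on the isolator's lid at a corner on its far (+x) side; origin under its centre. Leave it.
- padlock: Brass padlock, body 38 by 42 by 22 mm with a steel shackle, lying on the bench between the two boxes, nearest the robot; origin under its body. Left for the person to fit. Leave it.
- cutter: Mint green clay cutter, 50 by 30 by 43 mm, on the bench far right; origin under its centre. Leave it.
Things that resemble listed ones, but are neither listed nor needed, are in the scene too. What is shaped like the slide_box but purple or turquoise is not meant.

How it is judged:
On the way, in this order (a step that is already met when the one before it is completed fails the run):
1. the handle rests at off with the tab's hole within 5 mm of the lug's (horizontal distance between tab_hole and lug_hole below 0.005 m and velocity of joint isolator_handle between -0.05 and 0.05 rad/s), for 0.3 s.
2. the test slide is at its end (36 mm or more), the holes still lined up (horizontal distance between tab_hole and lug_hole below 0.005 m and value of joint test_slide above 0.036 m), for 0.1 s.
3. let go, the slide snaps back by itself (faster than 0.08 m/s) (velocity of joint test_slide below -0.08 m/s and value of joint test_slide above 0.004 m).
At the end, for the whole second after the job is handed in: The handle is at rest at off with the tab's hole within 5 mm (seen from above) of the lug's hole, and the test slide is back home (within 2 mm) (all of step 1 and value of joint test_slide below 0.002 m); the robot touches nothing.
It fails at once if the test slide is worked (over 10 mm) while the holes are not lined up (8 mm or more apart) (value of joint test_slide above 0.01 m and horizontal distance between tab_hole and lug_hole above 0.008 m).
It fails at once if the beaker, mug, glaze jar, padlock or cutter is pushed more than 30 mm from its place (distance of any of beaker, mug, glaze_jar, padlock, cutter from where it was at the start of the episode above 0.03 m).
It fails at once if the beaker, mug, glaze jar, padlock or cutter is tipped over (angle between any of beaker, mug, glaze_jar, padlock, cutter's own z axis and vertical above 0.6 rad).
It also fails if it takes over 58 s, if anything falls off the work surface, if the arm or the gripper's body presses on something with over 40 N, if the wrist force passes 120 N, or if a joint passes its speed limit or range.

ROBOT

A 6-joint arm with a two-finger parallel gripper is mounted at the origin on the work surface. World frame = base frame: x ahead of the robot, y to its left, z up, the work surface at z = 0. Lengths are in m, angles in rad, forces in N, time in s.
With the tool pointing down it reaches from about 0.25 to 0.775 m from the base axis. Payload 4 kg.
Tool frame: the origin (TCP) lies at the very end of the fingers, on their centre line; the grasp point (between the pads) lies tcp_to_grasp behind it (tcp_to_grasp is the distance from the TCP to the grasp point, in m); z points along the fingers, y is the direction in which the jaws open and shut (so a half turn about z gives the same grasp; the last joint's range is limited). The gripper opens to 94 mm and grips with 3 to 60 N. Pads are 16 mm wide; open, the fingers measure 119 mm over their backs; the gripper's body (75 mm by 177 mm) begins 78 mm behind the grasp point.
Start: joints at [-1.228, 0.087, 1.371, -0, 1.684, -0.103], TCP at [0.237, -0.496, 0.206] pointing down, gripper open.
Joint ranges: [-3.1, 3.1], [-0.76, 2.03], [0.27, 2.55], [-1.08, 4.22], [0.17, 2.65], [-2.57, 2.57]. Speed limits (rad/s): [2.79, 2.79, 3.14, 3.14, 3.14, 3.14].

INTERFACE

Orientations are given as [roll, pitch, yaw] about the fixed x, y, z axes, in that order (R = Rz(yaw) Ry(pitch) Rx(roll)).
In Python, from bench import * gives the robot as it stands.
- The arm moves only by the tool play_rows, never from a script. Its argument "rows" is a list of rows, each a list of 3 entries, a list of its own where there are three numbers: the finger opening in cm, from 0 to 9.4, then the shift along the world's x, y, z in cm, then the turn, a rotation vector about the world's x, y, z in rad. A call has 1 to 8 rows; each row is the pose to reach, as a shift and turn from the pose commanded when the call began; what a row does not reach only later rows make up. A row lasts 1/12 s, in which the tool goes at most 41.7 mm and 7.16 degrees, less where a joint would pass 70% of its speed; a pose out of reach is approached as far as the arm can. A call with a gripper value outside its range is refused whole. The fingers move at their own pace and stop on an object; the grip force is fixed at half the most. Time passes only in rows, so rows that repeat a pose let the fingers close. It gives the time, the measured TCP pose, the force and the opening at its end, in the units of the state.
- get_obs(): the state, without advancing time (a new reading comes with each control period).
- snapshot(name): name is "scene" or "top" or "wrist"; returns a dict with "pixels" (480x640x3 uint8, red, green, blue), "fx", "fy", "cx", "cy" (pixels), "dist_coeffs" ([k1, k2, p1, p2, k3] as OpenCV has them; the pictures are not rectified), "rvec" (rotation vector, rad) and "tvec" (3), from world to camera coordinates, as OpenCV has them. Camera axes: x right, y down, z forward; pixel columns grow to the right and rows downward; lengths in m; the calibration is good to about 2 mm. A picture is of the moment at which its call begins. There is no depth.
- close_job(): hands the job in, once; it reports no verdict.
Trained networks look in the newest picture that a camera, given by its name, has taken for a name from the list of things; names that differ only in an ending like _2 or _b are one class to them, and where a whole thing is asked for, a point or a joint stands for the part that bears it (a point fixed in the world has none). Each returns a list of dicts, best first, with "confidence" (0 to 1); they miss things now and then, are a little off and sometimes report something else, mostly with a low value. They report only what shows in the picture. A call takes as long as a camera call. They do not tell look-alikes from the thing itself.
- silhouettes(camera, label): "mask" (480x640 bool, what is visible of it) and "point" ([row, column] in pixels, amid what is visible of it).
The state is a dict: "time": time; "joint_positions": joint angles; "qvel": joint speeds; "joint_torque": joint torques, N m; "tool_pos": TCP position; "ee_rot": TCP orientation; "wrist_force": force on the tool from outside, world axes, zero at the start; "wrist_torque": the same for the moment, N m; "width": finger opening in m.
Only numpy, scipy, OpenCV 4.12 (cv2) and the standard library are available. Lean on these libraries where they do the work, as an engineer would, in place of code of your own. Each camera call takes 0.05 s, during which the arm holds its last target. There are 200 camera calls.

## Working session

There is one attempt and no reset: what is moved stays moved. The work goes in short steps, Python scripts to look and compute and a tool call to move; the robot and the scene stay as the last step left them, time stands still between calls to the robot, and variables do not carry over. Pictures are saved under pics/ and viewed, about 8 in all and at most 12, crops included, and the job is handed in when it is done.

Besides the shell and the picture viewer there is one more tool, called after "Emit:" by a JSON object that holds its "fn" and its "kwargs", one argument or row to a line. play_rows: Moves the arm, as the interface text tells. Its arguments: {"type":"object","properties":{"rows":{"type":"array"}},"required":["rows"]}

```bash
mkdir -p pics
cat > h.py <<'E'
from bench import *
import numpy as np, cv2
def cam(s):
    K=np.array([[s["fx"],0,s["cx"]],[0,s["fy"],s["cy"]],[0,0,1.]]);return K,np.array(s["dist_coeffs"],float),np.array(s["rvec"],float),np.array(s["tvec"],float)
def ray(s,px,z):
    "pixel (col,row) -> world at height z"
    K,d,r,t=cam(s);R=cv2.Rodrigues(r)[0]
    u=cv2.undistortPoints(np.array([[px]],float),K,d)[0,0]
    D=R.T@np.array([u[0],u[1],1]);C=-R.T@t.ravel()
    return C+D*(z-C[2])/D[2]
def proj(s,p):
    K,d,r,t=cam(s);return cv2.projectPoints(np.array(p,float).reshape(-1,1,3),r,t,K,d)[0].reshape(-1,2)
def save(s,n,crop=None,f=1):
    im=s["pixels"][:,:,::-1]
    if crop: a,b,c,e=crop; im=im[b:e,a:c]
    cv2.imwrite("pics/"+n,cv2.resize(im,None,fx=f,fy=f,interpolation=cv2.INTER_CUBIC))
E
python3 - <<'E'
from h import *
Z=dict(isolator=.07,handle_pivot=.092,handle_grip=.116,tab_hole=.088,lug_hole=.076,slide_box=.05,slide_knob=.076,beaker=.04,mug=.04,glaze_jar=.09,padlock=.02,cutter=.02)
for c in("top","scene"):
    s=snapshot(c);save(s,c+"1.png")
    for k,z in Z.items():
        try:
            for d in silhouettes(c,k)[:4]:
                r,cc=d["point"];print(c,k,round(d["confidence"],2),(int(cc),int(r)),d["mask"].sum(),ray(s,(cc,r),z).round(3)[:2])
        except Exception as e: print(c,k,e)
o=get_obs();print(o)
E
```

```text
top isolator 0.56 (211, 227) 6172 [0.529 0.235]
top isolator 0.45 (374, 242) 2415 [ 0.513 -0.203]
top handle_pivot 0.73 (215, 222) 759 [0.538 0.22 ]
top handle_grip 0.58 (214, 224) 774 [0.528 0.219]
top tab_hole 0.73 (214, 220) 700 [0.544 0.226]
top lug_hole 0.74 (212, 226) 6228 [0.531 0.231]
top lug_hole 0.46 (215, 218) 777 [0.553 0.225]
top slide_box 0.59 (386, 315) 2599 [ 0.323 -0.243]
top slide_knob 0.61 (195, 310) 123 [0.307 0.253]
top slide_knob 0.39 (384, 237) 104 [ 0.527 -0.227]
top beaker 0.62 (301, 223) 458 [ 0.563 -0.003]
top mug 0.83 (304, 181) 814 [ 0.684 -0.002]
top glaze_jar 0.6 (181, 192) 186 [0.616 0.32 ]
top padlock 0.51 (296, 271) 340 [0.432 0.002]
top cutter 0.74 (470, 245) 243 [ 0.53  -0.472]
top cutter 0.32 (212, 229) 6345 [0.536 0.242]
scene isolator 0.75 (468, 287) 10943 [0.565 0.235]
scene isolator 0.7 (359, 240) 419 [0.481 0.012]
scene isolator 0.56 (466, 277) 1485 [0.541 0.232]
scene isolator 0.16 (337, 333) 1666 [ 0.697 -0.009]
scene handle_pivot 0.56 (464, 276) 1518 [0.554 0.222]
scene handle_pivot 0.46 (339, 331) 1627 [ 0.704 -0.006]
scene handle_pivot 0
[... 920 characters left out ...]
3 (142, 247) 331 [ 0.532 -0.465]
{'time': 1.3, 'joint_positions': array([-1.22812121e+00,  8.71768557e-02,  1.37067246e+00, -1.43762209e-05,
        1.68358251e+00, -1.03126728e-01]), 'qvel': array([ 0.00035138,  0.00106874, -0.00027972, -0.00018306,  0.00078434,
        0.00098853]), 'joint_torque': array([ 1.21435687e-04, -3.40040302e+01, -3.02593946e+01,  7.16992118e-02,
        2.35865812e-02, -7.71863768e-06]), 'tool_pos': array([ 0.23713921, -0.49628821,  0.20553253]), 'ee_rot': array([3.14143415e+00, 3.07655621e-05, 4.45800226e-01]), 'wrist_force': array([-1.05940586,  0.12578675,  1.05279041]), 'wrist_torque': array([0.02316519, 0.03271638, 0.04148917]), 'width': 0.09405890738529368}
```

View pics/top1.png

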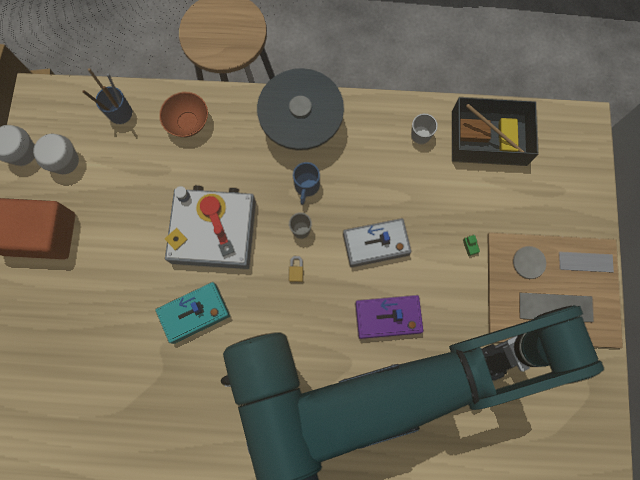

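View pics/scene1.png

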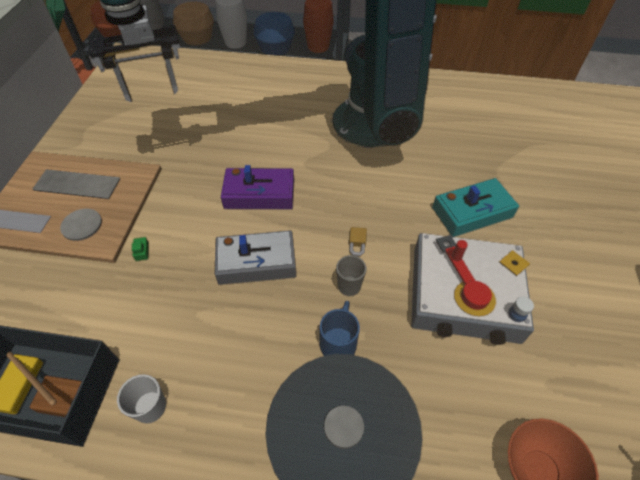

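The top view shows the isolator at (211,228): pivot (210,208), tab (227,248), yellow lug (176,239). There are three slide boxes: grey/aluminium at (377,243), purple (390,317) and turquoise (193,312). The grey one fits, and its arrow points to +y. I'll confirm it in an enlarged crop.

Run:
```python
from h import *
t=snapshot("top");s=snapshot("scene")
f=lambda i,b:cv2.resize(i["pixels"][b[1]:b[3],b[0]:b[2],::-1],(400,300),interpolation=cv2.INTER_CUBIC)
a=np.vstack([np.hstack([f(t,(160,185,260,260+0)),f(s,(408,225,540,324))]),np.hstack([f(t,(337,211,417,271)),f(s,(205,215,305,290))])])
cv2.imwrite("pics/c.png",a)
```

```text
(no output)
```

View pics/c.png

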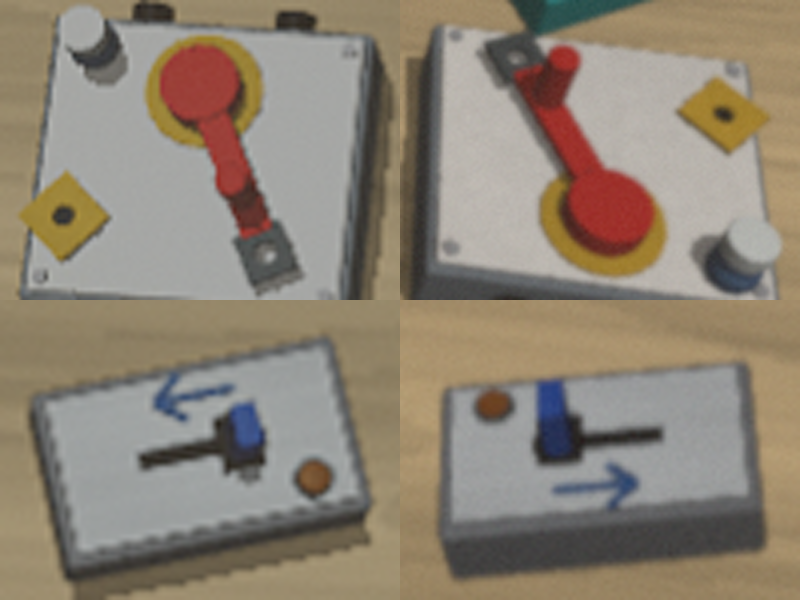

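The crop confirms it: the third one, grey with an aluminium top and amber lamp, is the slide box. Its knob is at top px (385,234) and its arrow points to image left (+y). The tab hole is at top px (226.5,248.8) and the lug hole at (176,238.8).

Run:
```python
from h import *
t=snapshot("top");s=snapshot("scene")
P=dict(pivot=((210,206),(477.3,293.6),.092),tab=((226.5,248.75),(446.6,244.1),.088),lug=((176,238.75),(514.9,263),.076),griptop=((217.75,229.5),(462.5,243),.138),knobtop=((385.2,234),(242.5,237),.092),foot=((385,242),(244.3,251),.056),slotA=((365,243.5),(271,247.5),.05),)
for k,(a,b,z) in P.items():
    print(k,ray(t,a,z).round(4)[:2],ray(s,b,z).round(4)[:2])
for n,q in(("arrow tail",(383.5,228.5)),("tip",(367.5,232))): print(n,ray(t,q,.05).round(4))
# box corners top image
for q in((344,231),(402.5,219.5),(410.5,252)): print(ray(t,q,.05).round(4))
```

```text
pivot [0.5826 0.2401] [0.5896 0.244 ]
tab [0.4699 0.186 ] [0.4775 0.1901]
lug [0.4921 0.3251] [0.4963 0.3292]
griptop [0.5084 0.2037] [0.509  0.2084]
knobtop [ 0.5316 -0.2276] [ 0.5231 -0.228 ]
foot [ 0.5185 -0.2313] [ 0.533  -0.2265]
slotA [ 0.5128 -0.1782] [ 0.5118 -0.1737]
arrow tail [ 0.5572 -0.2268  0.05  ]
tip [ 0.5451 -0.1837  0.05  ]
[ 0.5443 -0.1201  0.05  ]
[ 0.5854 -0.2778  0.05  ]
[ 0.4961 -0.3013  0.05  ]
```

Emit:
{"fn": "play_rows", "kwargs": {
  "rows": [
    [6,[1.1,2.9,0],[0,0,0.12]],
    [6,[2.2,5.9,0],[0,0,0.24]],
    [6,[3.4,8.8,0],[0,0,0.37]],
    [6,[4.5,11.7,0],[0,0,0.5]],
    [6,[5.6,14.7,0],[0,0,0.62]],
    [6,[6.7,17.6,0],[0,0,0.74]],
    [6,[7.9,20.6,0],[0,0,0.87]],
    [6,[9,23.5,0],[0,0,1.0]]
  ]
}}

```text
time: 2.17
tool_pos: [0.3274, -0.2598, 0.2056]
ee_rot: [3.141, 0.0, 1.442]
wrist_force: [0.1, 0.2, 0.5]
width: 0.0602
```

```bash
python3 -c "
from bench import *
o=get_obs();print(o['joint_positions'],o['tool_pos'],o['ee_rot']);print({k:v for k,v in globals().items() if 'tcp' in k.lower()})"; ls
```

```text
[-8.06701386e-01 -2.12647353e-01  1.65372484e+00  2.88013296e-04
  1.69984376e+00 -6.77532905e-01] [ 0.32744822 -0.25975512  0.2056495 ] [3.14089051e+00 1.98377909e-04 1.44166494e+00]
{'tcp_to_grasp': 0.0188}
h.py
pics
```

Emit:
{"fn": "play_rows", "kwargs": {
  "rows": [
    [6,[1.1,2.9,0],[0,0,0.12]],
    [6,[2.2,5.8,0],[0,0,0.24]],
    [6,[3.4,8.7,0],[0,0,0.37]],
    [6,[4.5,11.6,0],[0,0,0.5]],
    [6,[5.6,14.5,0],[0,0,0.62]],
    [6,[6.8,17.4,0],[0,0,0.74]],
    [6,[7.9,20.3,0],[0,0,0.87]],
    [6,[9.1,23.2,0],[0,0,1.0]]
  ]
}}

```text
time: 2.83
tool_pos: [0.4184, -0.0277, 0.2058]
ee_rot: [3.141, 0.001, 2.432]
wrist_force: [1.0, -0.5, 0.2]
width: 0.0603
```

Emit:
{"fn": "play_rows", "kwargs": {
  "rows": [
    [6,[1.1,2.9,0],[0,0,0.12]],
    [6,[2.2,5.8,0],[0,0,0.24]],
    [6,[3.4,8.7,0],[0,0,0.37]],
    [6,[4.5,11.6,0],[0,0,0.5]],
    [6,[5.6,14.5,0],[0,0,0.62]],
    [6,[6.8,17.4,0],[0,0,0.74]],
    [6,[7.9,20.3,0],[0,0,0.87]],
    [6,[9.1,23.2,0],[0,0,1.0]]
  ]
}}

```text
time: 3.5
tool_pos: [0.5094, 0.2044, 0.2056]
ee_rot: [-3.142, 0.0, -2.861]
wrist_force: [0.9, 0.1, 1.0]
width: 0.0602
```

Run:
```python
from h import *
w=snapshot("wrist");save(w,"w1.png")
print(get_obs()['tool_pos'])
for n,p in dict(pivot=(.586,.242,.092),tab=(.4735,.188,.088),lug=(.494,.327,.076),griptop=(.5095,.205,.138)).items(): print(n,proj(w,p))
```

```text
[0.51077803 0.20913673 0.20461927]
pivot [[334.89193338 319.66933437]]
tab [[310.06391535 174.68854912]]
lug [[460.86649113 241.68194251]]
griptop [[318.24394888 241.58934139]]
```

View pics/w1.png

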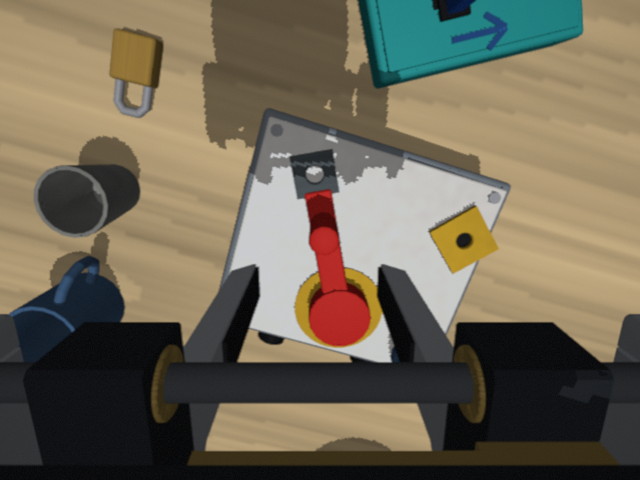

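The wrist view shows the grip top at (323,241), tab hole (314,174), lug hole (464,240) and hub (339,318). All are about 4 px right of the projections, so I'll refine from this view.

Run:
```python
from h import *
w=snapshot("wrist");o=get_obs();print(o['tool_pos'],o['ee_rot'])
for n,(q,z) in dict(pivot=((339,318),.092),tab=((314.5,174),.088),lug=((464,240),.076),grip=((323,241),.138)).items(): print(n,ray(w,q,z).round(4))
```

```text
[0.50971377 0.20622528 0.20448045] [ 3.14010346e+00 -6.61152708e-04 -2.86132491e+00]
pivot [0.5842 0.2506 0.092 ]
tab [0.4734 0.1961 0.088 ]
lug [0.4922 0.334  0.076 ]
grip [0.5093 0.2129 0.138 ]
```

Emit:
{"fn": "play_rows", "kwargs": {
  "rows": [
    [6,[0,0.4,-2],[0,0,0.08]],
    [6,[0,0.4,-5],[0,0,0.17]],
    [6,[0,0.4,-8],[0,0,0.17]],
    [6,[0,0.4,-10],[0,0,0.17]],
    [6,[0,0.4,-10.7],[0,0,0.17]],
    [6,[0,0.4,-10.7],[0,0,0.17]],
    [4,[0,0.4,-10.7],[0,0,0.17]],
    [3,[0,0.4,-10.7],[0,0,0.17]]
  ]
}}

```text
time: 4.27
tool_pos: [0.5105, 0.2068, 0.1008]
ee_rot: [-3.141, 0.004, -2.698]
wrist_force: [-0.2, 0.1, 0.5]
width: 0.0496
```

Emit:
{"fn": "play_rows", "kwargs": {
  "rows": [
    [2,[0,0,0],[0,0,0]],
    [1.5,[0,0,0],[0,0,0]],
    [1.5,[0,0,0],[0,0,0]],
    [1.5,[0,0,0],[0,0,0]],
    [1.5,[0,0,0],[0,0,0]]
  ]
}}

```text
time: 4.68
tool_pos: [0.5091, 0.2076, 0.0993]
ee_rot: [3.14, 0.001, -2.697]
wrist_force: [-1.7, 1.7, 2.5]
width: 0.0213
```

```bash
python3 -c "
import numpy as np
p=lambda d:8.5*np.array([np.cos(np.radians(d)),np.sin(np.radians(d))])
for s in(0,32,64):
  print(s)
  for k in range(1,9):
    a=min(s+4*k,68.4);print(a-s,(p(206-a)-p(206-s)).round(2),-np.radians(a-s).round(3))
"
```

```text
0
4 [-0.24  0.54] -0.07
8 [-0.44  1.1 ] -0.14
12 [-0.61  1.67] -0.209
16 [-0.73  2.25] -0.279
20 [-0.81  2.84] -0.349
24 [-0.86  3.43] -0.419
28 [-0.86  4.02] -0.489
32 [-0.81  4.61] -0.559
32
4 [0.08 0.59] -0.07
8 [0.21 1.17] -0.14
12 [0.37 1.74] -0.209
16 [0.57 2.3 ] -0.279
20 [0.81 2.84] -0.349
24 [1.09 3.36] -0.419
28 [1.41 3.86] -0.489
32 [1.76 4.34] -0.559
64
4 [0.38 0.45] -0.07
4.400000000000006 [0.42 0.5 ] -0.077
4.400000000000006 [0.42 0.5 ] -0.077
4.400000000000006 [0.42 0.5 ] -0.077
4.400000000000006 [0.42 0.5 ] -0.077
4.400000000000006 [0.42 0.5 ] -0.077
4.400000000000006 [0.42 0.5 ] -0.077
4.400000000000006 [0.42 0.5 ] -0.077
```

Emit:
{"fn": "play_rows", "kwargs": {
  "rows": [
    [1.5,[-0.24,0.54,0],[0,0,-0.07]],
    [1.5,[-0.44,1.1,0],[0,0,-0.14]],
    [1.5,[-0.61,1.67,0],[0,0,-0.21]],
    [1.5,[-0.73,2.25,0],[0,0,-0.28]],
    [1.5,[-0.81,2.84,0],[0,0,-0.35]],
    [1.5,[-0.86,3.43,0],[0,0,-0.42]],
    [1.5,[-0.86,4.02,0],[0,0,-0.49]],
    [1.5,[-0.81,4.61,0],[0,0,-0.56]]
  ]
}}

```text
time: 5.35
tool_pos: [0.5007, 0.2524, 0.0993]
ee_rot: [-3.14, -0.0, 3.023]
wrist_force: [-2.4, -3.1, 4.1]
width: 0.0216
```

Emit:
{"fn": "play_rows", "kwargs": {
  "rows": [
    [1.5,[0.08,0.59,0],[0,0,-0.07]],
    [1.5,[0.21,1.17,0],[0,0,-0.14]],
    [1.5,[0.37,1.74,0],[0,0,-0.21]],
    [1.5,[0.57,2.3,0],[0,0,-0.28]],
    [1.5,[0.81,2.84,0],[0,0,-0.35]],
    [1.5,[1.09,3.36,0],[0,0,-0.42]],
    [1.5,[1.41,3.86,0],[0,0,-0.49]],
    [1.5,[1.76,4.34,0],[0,0,-0.56]]
  ]
}}

```text
time: 6.02
tool_pos: [0.5177, 0.296, 0.0993]
ee_rot: [-3.14, -0.001, 2.463]
wrist_force: [-4.6, -2.8, 4.1]
width: 0.0214
```

Emit:
{"fn": "play_rows", "kwargs": {
  "rows": [
    [1.5,[0.2,0.24,0],[0,0,-0.03]],
    [1.5,[0.38,0.45,0],[0,0,-0.07]],
    [1.5,[0.42,0.5,0],[0,0,-0.08]],
    [1.5,[0.42,0.5,0],[0,0,-0.08]],
    [1.5,[0.42,0.5,0],[0,0,-0.08]]
  ]
}}

```text
time: 6.43
tool_pos: [0.5223, 0.3014, 0.0993]
ee_rot: [-3.141, -0.001, 2.387]
wrist_force: [-4.6, -0.1, 6.1]
width: 0.0214
```

Run:
```python
from h import *
w=snapshot("wrist");t=snapshot("top");o=get_obs();print(o['tool_pos'],o['ee_rot'],o['wrist_force'],o['width'])
for n,p in dict(tab=(.4931,.3293,.088),lug=(.4931,.3293,.076)).items(): print(n,proj(w,p),proj(t,p))
f=lambda i,b:cv2.resize(i["pixels"][b[1]:b[3],b[0]:b[2],::-1],(400,300),interpolation=cv2.INTER_CUBIC)
q=proj(w,(.4931,.3293,.088))[0].astype(int)
cv2.imwrite("pics/w2.png",np.hstack([cv2.resize(w["pixels"][:,:,::-1],(400,300)),f(w,(q[0]-60,q[1]-45,q[0]+60,q[1]+45))]));print(q)
```

```text
[0.52230872 0.3014376  0.09933634] [-3.14157540e+00 -6.53090604e-04  2.38661366e+00] [-3.63020584 -0.21060567  5.7248801 ] 0.021508442952198063
tab [[316.45136311 198.81813656]] [[173.2977183  237.23781275]]
lug [[316.531268   194.79083252]] [[174.46462425 238.285388  ]]
[316 198]
```

View pics/w2.png

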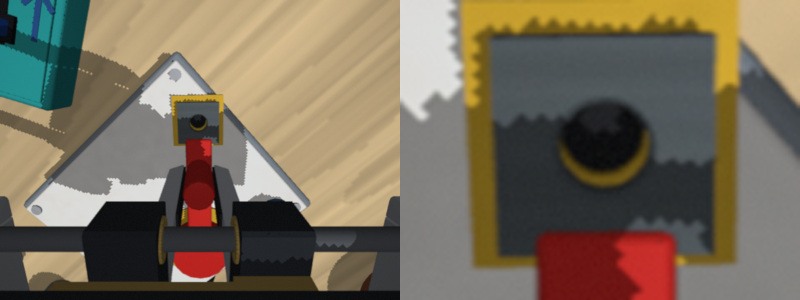

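Tab hole at crop (604,143) and lug hole at (604,135). The projection predicts that radial offset from the height gap, and there is no offset along the swing, so the holes line up. I'll release and lift.

Emit:
{"fn": "play_rows", "kwargs": {
  "rows": [
    [2.6,[0,0,0],[0,0,0]],
    [3.5,[0,0,0],[0,0,0]],
    [5,[0,0,0],[0,0,0]],
    [5,[0,0,0],[0,0,0]],
    [5,[0,0,2],[0,0,0]],
    [5,[0,0,5],[0,0,0]],
    [5,[0,0,8],[0,0,0]],
    [5,[0,0,11],[0,0,0]]
  ]
}}

```text
time: 7.2
tool_pos: [0.5227, 0.301, 0.209]
ee_rot: [-3.141, -0.0, 2.386]
wrist_force: [0.3, 0.2, 0.0]
width: 0.0501
```

Emit:
{"fn": "play_rows", "kwargs": {
  "rows": [
    [5,[0,-1,0],[0,0,0]],
    [5,[0,-2,0],[0,0,0]],
    [5,[0,-2,0],[0,0,0]],
    [5,[0,-2,0],[0,0,0]]
  ]
}}

```text
time: 7.53
tool_pos: [0.5221, 0.2802, 0.2063]
ee_rot: [-3.138, -0.002, 2.385]
wrist_force: [-0.4, -0.2, -0.3]
width: 0.0501
```

Run:
```python
from h import *
w=snapshot("wrist");o=get_obs();print(o['time'],o['tool_pos'],o['ee_rot'],o['wrist_force'],o['width'])
for n,p in dict(tab=(.4931,.3293,.088),lug=(.4931,.3293,.076)).items(): print(n,proj(w,p))
f=lambda i,b:cv2.resize(i["pixels"][b[1]:b[3],b[0]:b[2],::-1],(400,300),interpolation=cv2.INTER_CUBIC)
q=proj(w,(.4931,.3293,.088))[0].astype(int)
cv2.imwrite("pics/w3.png",np.hstack([cv2.resize(w["pixels"][:,:,::-1],(400,300)),f(w,(q[0]-40,q[1]-30,q[0]+40,q[1]+30))]));print(q)
```

```text
7.5833 [0.52206755 0.28054286 0.20613036] [-3.13819820e+00 -1.79883977e-03  2.38504460e+00] [ 0.11637511  0.11806751 -0.54160044] 0.04989868046395462
tab [[337.40309683 155.38877793]]
lug [[336.70122126 154.35508311]]
[337 155]
```

View pics/w3.png

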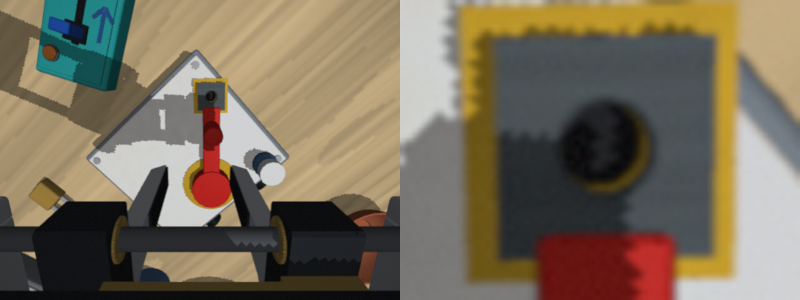

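After letting go the tab hole at (609,146) is within 1 mm of the lug hole at (602,145), allowing for parallax. Next is the slide.

Emit:
{"fn": "play_rows", "kwargs": {
  "rows": [
    [6,[0,-2,0],[0,0,-0.07]],
    [6,[0,-5,0],[0,0,-0.14]],
    [6,[0,-8.5,0],[0,0,-0.21]],
    [6,[0,-12,0],[0,0,-0.28]],
    [6,[0,-15.5,0],[0,0,-0.35]],
    [6,[0,-19,0],[0,0,-0.42]],
    [6,[0,-22.5,0],[0,0,-0.49]],
    [6,[0,-26,0],[0,0,-0.56]]
  ]
}}

```text
time: 8.25
tool_pos: [0.5219, 0.02, 0.2068]
ee_rot: [-3.139, -0.001, 1.823]
wrist_force: [0.5, 0.2, 0.2]
width: 0.06
```

Emit:
{"fn": "play_rows", "kwargs": {
  "rows": [
    [6,[0,-3.5,0],[0,0,0]],
    [6,[0,-7,0],[0,0,0]],
    [6,[0,-10.5,0],[0,0,0]],
    [6,[0,-14,0],[0,0,0]],
    [6,[0,-17.5,0],[0,0,0]],
    [6,[0,-21,0],[0,0,0]],
    [6,[0.3,-23,0],[0,0,0]],
    [6,[0.3,-24,0],[0,0,0]]
  ]
}}

```text
time: 8.92
tool_pos: [0.5252, -0.2212, 0.2062]
ee_rot: [-3.139, -0.002, 1.823]
wrist_force: [0.8, -0.1, -0.2]
width: 0.0598
```

Emit:
{"fn": "play_rows", "kwargs": {
  "rows": [
    [6,[0,0,0],[0,0,0]],
    [6,[0,0,0],[0,0,0]],
    [6,[0,0,0],[0,0,0]]
  ]
}}

```text
time: 9.17
tool_pos: [0.5258, -0.2172, 0.2081]
ee_rot: [-3.141, -0.001, 1.827]
wrist_force: [0.2, 0.6, -0.2]
width: 0.0601
```

Run:
```python
from h import *
w=snapshot("wrist");o=get_obs();print(o['time'],o['tool_pos'],o['ee_rot'])
print(proj(w,[(.527,-.228,.092),(.527,-.228,.056)]))
for d in silhouettes("wrist","slide_knob")[:2]: print(d["confidence"],d["point"],ray(w,d["point"][::-1],.085))
save(w,"w4.png")
np.savez("w4.npz",**{k:v for k,v in w.items()})
```

```text
9.2167 [ 0.52593968 -0.21711112  0.20835956] [ 3.14153974e+00 -8.19210873e-04  1.82777443e+00]
[[314.66480505 238.45084249]
 [315.00176747 227.2423083 ]]
0.64 [212.9, 77.3] [ 0.3344958  -0.25828614  0.085     ]
```

View pics/w4.png

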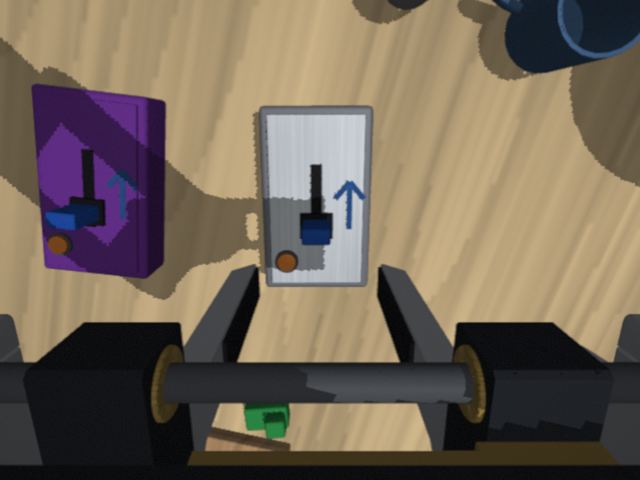

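Knob top at about (315.5,237), within 1–2 px of the projection, with the slot vertical at column 316, so yaw and position hold. I'll descend, pinch across the travel and push along (-0.253, 0.967).

Emit:
{"fn": "play_rows", "kwargs": {
  "rows": [
    [5,[0.1,-0.6,-2],[0,0,0]],
    [5,[0.1,-1.1,-5],[0,0,0]],
    [5,[0.1,-1.1,-8],[0,0,0]],
    [5,[0.1,-1.1,-11],[0,0,0]],
    [5,[0.1,-1.1,-13.5],[0,0,0]],
    [5,[0.1,-1.1,-14.5],[0,0,0]],
    [5,[0.1,-1.1,-14.5],[0,0,0]],
    [4,[0.1,-1.1,-14.5],[0,0,0]]
  ]
}}

```text
time: 9.93
tool_pos: [0.5273, -0.2292, 0.0642]
ee_rot: [3.141, 0.0, 1.827]
wrist_force: [0.6, -0.0, -0.3]
width: 0.046
```

Emit:
{"fn": "play_rows", "kwargs": {
  "rows": [
    [3,[0,0,0],[0,0,0]],
    [2.6,[0,0,0],[0,0,0]],
    [2,[0,0,0],[0,0,0]],
    [1.5,[0,0,0],[0,0,0]],
    [1.5,[0,0,0],[0,0,0]],
    [1.5,[0,0,0],[0,0,0]]
  ]
}}

```text
time: 10.43
tool_pos: [0.5274, -0.2305, 0.0655]
ee_rot: [3.14, 0.002, 1.826]
wrist_force: [-2.4, 0.5, 6.4]
width: 0.0238
```

Emit:
{"fn": "play_rows", "kwargs": {
  "rows": [
    [1.5,[-0.15,0.58,0],[0,0,0]],
    [1.5,[-0.3,1.16,0],[0,0,0]],
    [1.5,[-0.46,1.74,0],[0,0,0]],
    [1.5,[-0.61,2.3,0],[0,0,0]],
    [1.5,[-0.76,2.9,0],[0,0,0]],
    [1.5,[-0.9,3.4,0],[0,0,0]],
    [1.5,[-1.0,3.8,0],[0,0,0]],
    [1.5,[-1.06,4.06,0],[0,0,0]]
  ]
}}

```text
time: 11.1
tool_pos: [0.5174, -0.1926, 0.0655]
ee_rot: [3.14, 0.009, 1.825]
wrist_force: [0.0, -9.4, 4.2]
width: 0.0238
```

Emit:
{"fn": "play_rows", "kwargs": {
  "rows": [
    [1.5,[0,0,0],[0,0,0]],
    [1.5,[0,0,0],[0,0,0]],
    [1.5,[0,0,0],[0,0,0]],
    [1.5,[0,0,0],[0,0,0]]
  ]
}}

```text
time: 11.43
tool_pos: [0.5174, -0.1927, 0.0655]
ee_rot: [3.14, 0.008, 1.825]
wrist_force: [0.1, -9.3, 4.3]
width: 0.0235
```

Run:
```python
from h import *
w=snapshot("wrist");s=snapshot("scene");o=get_obs();print(o['time'],o['tool_pos'],o['wrist_force'],o['width'])
f=lambda i,b:cv2.resize(i["pixels"][b[1]:b[3],b[0]:b[2],::-1],(400,300),interpolation=cv2.INTER_CUBIC)
cv2.imwrite("pics/w5.png",np.hstack([f(w,(160,100,480,340)),f(s,(205,185,325,275))]))
```

```text
11.5333 [ 0.51741434 -0.19278635  0.06549307] [ 0.13873986 -9.34988048  3.54235104] 0.023995046788055054
```

View pics/w5.png

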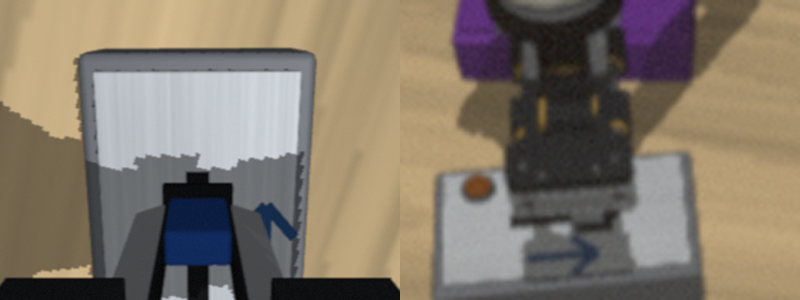

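Measured travel is 39 mm with 9.3 N against it. I'll push slightly further to be sure it's on the stop.

Emit:
{"fn": "play_rows", "kwargs": {
  "rows": [
    [1.5,[-0.05,0.2,0],[0,0,0]],
    [1.5,[-0.1,0.4,0],[0,0,0]],
    [1.5,[-0.1,0.4,0],[0,0,0]],
    [1.5,[-0.1,0.4,0],[0,0,0]]
  ]
}}

```text
time: 11.87
tool_pos: [0.5171, -0.1915, 0.0655]
ee_rot: [3.139, 0.014, 1.824]
wrist_force: [2.4, -14.5, 1.4]
width: 0.0242
```

The force rose to 14.5 N with only 1 mm more movement, so it's at the stop (about 40 mm). Releasing with a wide opening.

Emit:
{"fn": "play_rows", "kwargs": {
  "rows": [
    [6,[0,0,0],[0,0,0]],
    [6,[0,0,0],[0,0,0]],
    [6,[0,0,0],[0,0,0]],
    [6,[0,0,0],[0,0,0]],
    [6,[0,0,3],[0,0,0]],
    [6,[0,0,7],[0,0,0]],
    [6,[0,0,11],[0,0,0]],
    [6,[0,0,15],[0,0,0]]
  ]
}}

```text
time: 12.53
tool_pos: [0.5147, -0.1842, 0.2143]
ee_rot: [-3.14, -0.002, 1.827]
wrist_force: [0.7, -0.4, -0.7]
width: 0.0597
```

Emit:
{"fn": "play_rows", "kwargs": {
  "rows": [
    [6,[0,0,0],[0,0,0]],
    [6,[0,-2.5,0],[0,0,0]],
    [6,[0,-2.5,0],[0,0,0]],
    [6,[0,-2.5,0],[0,0,0]],
    [6,[0,-2.5,0],[0,0,0]]
  ]
}}

```text
time: 12.95
tool_pos: [0.5149, -0.2093, 0.2124]
ee_rot: [-3.141, -0.002, 1.826]
wrist_force: [-1.1, 0.1, -0.1]
width: 0.06
```

Run:
```python
from h import *
w=snapshot("wrist");s=snapshot("scene");t=snapshot("top");o=get_obs();print(o['time'],o['tool_pos'],o['wrist_force'],o['width'],abs(o['qvel']).max())
f=lambda i,b:cv2.resize(i["pixels"][b[1]:b[3],b[0]:b[2],::-1],(400,300),interpolation=cv2.INTER_CUBIC)
cv2.imwrite("pics/w6.png",np.vstack([np.hstack([f(w,(160,100,480,340)),f(s,(408,225,540,324))]),np.hstack([f(t,(140,165,260,255)),f(s,(100,150,560,480))])]))
print(proj(w,[(.527,-.228,.092),(.517,-.189,.092)]))
```

```text
13.1 [ 0.51505801 -0.20928139  0.21282169] [0.23409179 0.60755002 0.528013  ] 0.05983995459805873 0.005862961455551919
[[325.20385077 249.1512409 ]
 [325.69270376 201.3378934 ]]
```

View pics/w6.png

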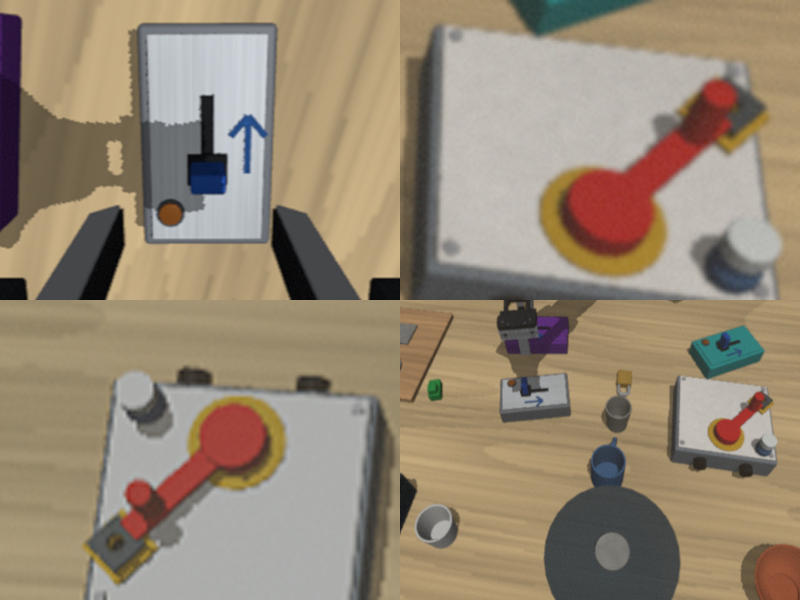

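The knob is home: slot length ahead of the foot is 46 px, against 48 px before from slightly lower. The tab still sits over the lug, and the other things are undisturbed. Handing in.

```bash
python3 -c "
from bench import *
print(close_job())"
```

```text
the job is handed in; nothing more can be done
None
```

The job is handed in at about 13 s on the robot's clock; the interface reports no verdict.

- **Handle:** I gripped the red handle and swung it about 68° clockwise to off. With the gripper open and lifted clear, the wrist picture showed the tab hole within about 1 mm of the lug hole. The last pictures, taken after the slide test, still show the tab squarely over the lug.
- **Test slide:** I used the grey box with the aluminium top, not the purple or turquoise ones. I pinched the knob across its travel and pushed it to the stop. The tool measured about 40 mm of travel, and the force rose to 14.5 N over the last 1 mm. I opened the gripper there to let it go. The snap-back speed was not measured. The last picture shows the knob back home to within about 2 px.
- **Other objects:** the beaker, mug, glaze jar, padlock and cutter look undisturbed in the last pictures. The gripper is clear of everything at z ≈ 0.21 m, with wrist force near zero.

One check disagreed: the first wrist picture put the isolator up to 7 mm further in y than the top and scene cameras did, probably because the arm was still settling. I took the grip position from the tool pose once it was gripped, so the swing did not depend on that.

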